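# Turn the culture dish under reading onto the light pad

### The arm

A 6-joint arm with a two-finger parallel gripper is mounted at the origin on the work surface. World frame = base frame: x ahead of the robot, y to its left, z up, the work surface at z = 0. Lengths are in mm, angles in rad, forces in N, time in s.
With the tool pointing down it reaches from about 275 to 1000 mm from the base axis. Payload 8.4 kg.
Tool frame: the origin (TCP) lies between the finger pads; the fingertips stand r.finger_overhang ahead of it and the grasp point (between the pads) is the TCP (r.finger_overhang is the distance from the TCP to the fingertips, in mm); z points along the fingers, y is the line along which they close (so a half turn about z gives the same grasp; the last joint's range is limited). The gripper opens to 85 mm and grips with 20 to 120 N. Pads are 22 mm wide; open, the fingers measure 114 mm over their backs; the gripper's body (76 mm by 85 mm) begins 54 mm behind the grasp point. The pads swing forward as they close: fully open they stand 13 mm farther back than shut.
Start: joints at [-1.309, 0.353, 1.633, -0, 1.155, -0.002], TCP at [162.968, -603.382, 250.281] pointing down, gripper open.
Joint ranges: [-2.63, 2.63], [-0.92, 2.1], [0.06, 2.66], [-1.3, 4.44], [0, 2.69], [-3.02, 3.02]. Speed limits (rad/s): [2.22, 2.22, 2.79, 3.14, 3.14, 3.14].

### API

Orientations are given as [roll, pitch, yaw] about the fixed x, y, z axes, in that order (R = Rz(yaw) Ry(pitch) Rx(roll)).
In Python, from rig import r, cams, sign_off gives the robot as it stands.
- The arm moves only by the shell command python3 -m crank 'ROWS' [FORCE]. ROWS is JSON, a list of rows, each a list of 7 numbers: the shift along the tool's x, y, z in m, then the turn, a rotation vector about the tool's x, y, z in rad, then the closure, from 0 (fully open) to 1 (shut). In form: [[dx, dy, dz, ax, ay, az, gripper], ...]. A call has 1 to 5 rows; each row is the pose to reach, as a shift and turn from the pose commanded when the call began, along the tool's axes at that moment; what a row does not reach only later rows make up. A row lasts 1/10 s, in which the tool goes at most 50 mm and 8.59 degrees, less where a joint would pass 70% of its speed; a pose out of reach is approached as far as the arm can. A call with a gripper value outside its range is refused whole. The fingers move at their own pace and stop on an object; FORCE is the grip in N (left out, the last holds). Time passes only in rows, so rows that repeat a pose let the fingers close. It gives the time, the measured TCP pose, the force, the opening and the grip force at its end, in the units of the state.
- r.sense(): the state, without advancing time (a new reading comes with each control period).
- cams.grab_frame(name): name is "scene" or "top"; returns a dict with "image" (400x640x3 uint8, red, green, blue), "fx", "fy", "cx", "cy" (pixels), "position" and "orientation" of the camera in the world. Camera axes: x right, y down, z forward; pixel columns grow to the right and rows downward; lengths in mm; the calibration is good to about 2 mm. A picture is of the moment at which its call begins. There is no depth.
- sign_off(): hands the job in; it is judged then, once.
The state is a dict: "clock": time; "qpos": joint angles; "qvel": joint speeds; "joint_efforts": joint torques, N m; "eef_pos": TCP position; "tcp_rot": TCP orientation; "contact_force": force on the tool from outside, world axes, zero at the start; "wrist_torque": the same for the moment, N m; "opening": opening from 0.0 (shut) to 1.0 (fully open); "grasp_force": force on a finger pad.
Only numpy, scipy, OpenCV 4.12 (cv2) and the standard library are available. Lean on these libraries where they do the work, as an engineer would, in place of code of your own. Each camera call takes 0.05 s, during which the arm holds its last target. There are 200 camera calls.

### The job

Push on one or more of the carousel's ball-ended spokes with the tip of a finger and turn the carousel, either way round, until the red culture dish stands wholly over the round white light pad, then let go and leave it at rest there. Push steadily rather than spinning it, do not touch the cups or the dishes, leave all three dishes lying in their cups, and do not disturb the spare dishes, jar, tube rack and wash bottle standing around.

Things in the scene. Friction and masses are not known exactly. Their poses are not given: they have to be found in the camera images.
- carousel (a joint): turn of the carousel about its upright axis from where it started (rad, reads 0 at the start, positive is anticlockwise seen from above, no end stops). It has light friction (about 0.1 N m, so about 1 N at the spokes) and stays where it is left, without springs or detents
- pad (a point): centre of the top of the round white light pad (84 mm across, in a black rim 100 mm across, top at 10 mm above the table). It is part of the fixed stand under the carousel, 100 mm from the carousel's axis; the stand's grey foot (104 mm across, 12 mm high) lies under the hub, and nothing of the stand but its central column is higher than 12 mm
- red_dish: loose round culture dish with red contents, 60 mm across, 15 mm high, about 30 g; origin at the centre of its underside; it sits in the carousel's red cup, which lies on the x axis of the spokes frame. This is the dish to bring over the pad
- yellow_dish: loose round culture dish with yellow contents, 60 mm across, 15 mm high, about 30 g; origin at the centre of its underside; it sits in the carousel's yellow cup, 120 degrees anticlockwise from the red one
- green_dish: loose round culture dish with green contents, 60 mm across, 15 mm high, about 30 g; origin at the centre of its underside; it sits in the carousel's green cup, 120 degrees clockwise from the red one
- red_cup (a point): centre of the red dish's cup floor on the carousel, 100 mm from the axis, 44 mm above the table; the cup is an aluminium ring 69 mm across, 10 mm high, its rim 50 mm above the table
- yellow_cup (a point): the same for the yellow dish's cup
- green_cup (a point): the same for the green dish's cup
- cups: the three aluminium cups and their flat arms, turning with the carousel; origin on the axis, 40 mm above the table; not to be pushed on. At 115 mm from the axis some 70 mm is free between a spoke and the next cup; under the spokes about 35 mm is free down to the stand
- spokes: three level round black spokes, 12 mm thick, centred 56 mm above the table, from the hub to blue balls (22 mm across) centred 138 mm from the axis. They turn with the carousel, midway between the cups: at 60, 180 and 300 degrees anticlockwise from this frame's x axis, which points from the axis to the red cup. Origin on the axis, 40 mm above the table
- spares: bystander: stack of two white spare dishes, 60 mm across, 30 mm high; origin at the centre of the underside; it stands at one side of the carousel, 0.2 m or more from its axis
- jar: bystander: small glass jar with a blue lid, 44 mm across, 50 mm high; origin at the centre of the underside; it stands at one side of the carousel, 0.2 m or more from its axis
- rack: bystander: red tube rack with ten blue-capped tubes, 200 x 84 mm, 112 mm high; origin at the centre of the underside
- wash: bystander: white bottle with a red cap, 68 mm across, 170 mm high; origin at the centre of the underside
There are look-alikes about, which are no part of the job. Of the things shaped like the yellow_dish, the yellow one is meant.

How it is judged:
By the outcome, as a careful person would: the job done as asked, in the order asked, and still so for the second after the job is handed in, with the robot touching nothing.
It also fails if it takes over 56 s, if anything falls off the work surface, if the arm or the gripper's body presses on something with over 40 N, if the wrist force passes 120 N, or if a joint passes its speed limit or range.

## Working session

There is one attempt and no reset: what is moved stays moved. The work goes in short steps, Python scripts to look and compute and a shell command to move; the robot and the scene stay as the last step left them, time stands still between calls to the robot, and variables do not carry over. Pictures are saved under pics/ and viewed, at most 10 in all, crops included, and the job is handed in when it is done.

```bash
mkdir -p pics; ls; python3 - <<'E'
from rig import r,cams
import cv2
for n in("scene","top"):
    f=cams.grab_frame(n); cv2.imwrite(f"pics/{n}0.png",f["image"][:,:,::-1])
    print(n,[f[k] for k in("fx","fy","cx","cy","position","orientation")])
s=r.sense();print(s,r.finger_overhang)
E
```

```text
pics
scene [474.4036927258904, 474.4036927258904, 322.3922099935769, 201.11772456258208, array([1391.80730262, -493.31372127, 1081.64432866]), array([-2.40835175, -0.01460557,  1.02565586])]
top [441.3283606027126, 441.3283606027126, 316.7475399026823, 197.01450624020063, array([ 463.44086773,   -3.08028886, 1378.78966074]), array([-3.02929314e+00, -2.56734580e-03, -1.55388517e+00])]
{'clock': 0.1, 'qpos': array([-1.30939552e+00,  3.53595901e-01,  1.63405365e+00, -1.92155781e-05,
        1.15520108e+00, -2.42049554e-03]), 'qvel': array([-0.00012518, -0.00229808, -0.00078723, -0.00082811, -0.00125226,
       -0.00087799]), 'joint_efforts': array([ 2.19775657e-04, -6.06359768e+01, -3.42819321e+01,  2.34498339e-05,
        3.94774324e-03, -2.30911115e-05]), 'eef_pos': array([ 162.86062637, -602.99243479,  249.62873057]), 'tcp_rot': array([-3.14033464e+00,  1.45251269e-05,  2.63829084e-01]), 'contact_force': array([-0.59312458,  0.10345455, -0.43777827]), 'wrist_torque': array([-0.0203294 ,  0.01521607,  0.00393015]), 'grasp_force': 0.0, 'opening': 1.0034804468697598} 19.0
```

View pics/top0.png

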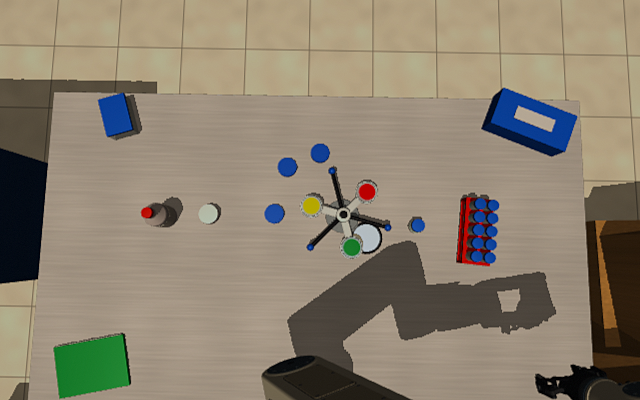

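View pics/scene0.png

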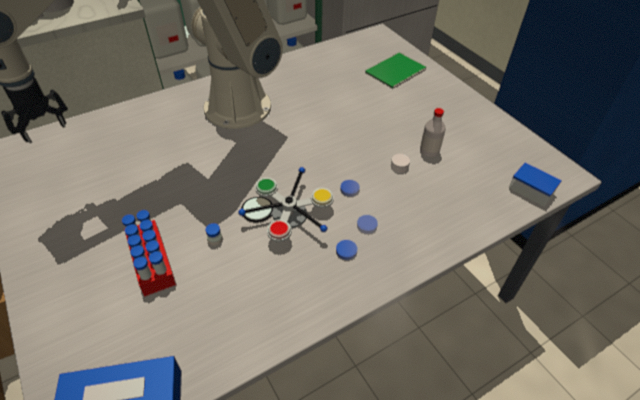

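The top view shows the hub at (343,214), red at (367,191), yellow at (311,205), green at (352,247) and the pad at about (368,238). The balls are at (332,171), (388,227) and (310,247), and the jar is at (417,225).

```bash
cat >h.py <<'E'
import numpy as np,cv2
from scipy.spatial.transform import Rotation as R
from rig import r,cams
def world(f,u,v,z):
    d=R.from_euler('xyz',f["orientation"]).as_matrix()@[(u-f["cx"])/f["fx"],(v-f["cy"])/f["fy"],1]
    p=np.array(f["position"]); return (p+d*(z-p[2])/d[2])[:2]
def blobs(f,lo,hi,box,z,amin=8):
    x0,y0,x1,y1=box; h=cv2.cvtColor(f["image"],cv2.COLOR_RGB2HSV)[y0:y1,x0:x1]
    n,_,st,c=cv2.connectedComponentsWithStats(cv2.inRange(h,lo,hi))
    return [(np.round(c[i]+[x0,y0],1),st[i,4],np.round(world(f,*(c[i]+[x0,y0]),z),1)) for i in range(1,n) if st[i,4]>=amin]
E
python3 - <<'E'
from h import *
f=cams.grab_frame("top"); b=(290,150,440,265)
print("hub",world(f,343.5,214.5,65))
for n,lo,hi,z,bx in [("red",(0,150,80),(8,255,255),59,b),("yel",(20,150,80),(32,255,255),59,b),("grn",(45,120,60),(80,255,255),59,b),
  ("blue",(100,120,60),(125,255,255),56,b),("pad",(0,0,190),(180,40,255),10,(350,215,390,260)),("blues",(100,120,60),(125,255,255),12,(260,140,335,230))]:
    print(n,blobs(f,lo,hi,bx,z))
im=f["image"][140:270,250:450,::-1]; cv2.imwrite("pics/crop1.png",cv2.resize(im,None,fx=4,fy=4,interpolation=cv2.INTER_CUBIC))
E
```

```text
hub [560.53015656 -84.62374076]
red [(array([366.5, 191.5]), np.int32(207), array([ 631.7, -153.7]))]
yel [(array([310.8, 205.4]), np.int32(213), array([586.7,  13.5]))]
grn [(array([351.4, 246.9]), np.int32(216), array([ 464.8, -109.5]))]
blue [(array([319.6, 155.1]), np.int32(198), array([741.5, -10.6])), (array([292.4, 166.5]), np.int32(94), array([704.7,  71.6])), (array([331.5, 170.5]), np.int32(32), array([694.5, -47.4])), (array([417.8, 225. ]), np.int32(140), array([ 533.4, -308.2])), (array([387.3, 227. ]), np.int32(34), array([ 525.9, -216.6])), (array([309.9, 246.8]), np.int32(34), array([463.1,  13.9]))]
pad [(array([368.1, 236.5]), np.int32(401), array([ 497.9, -164.7]))]
blues [(array([319.6, 152.7]), np.int32(278), array([758.2, -10.7])), (array([286.9, 166.7]), np.int32(283), array([711.9,  91.2])), (array([331.5, 170.5]), np.int32(32), array([702.1, -48.9])), (array([273.9, 213.2]), np.int32(287), array([564.7, 128.1]))]
```

View pics/crop1.png

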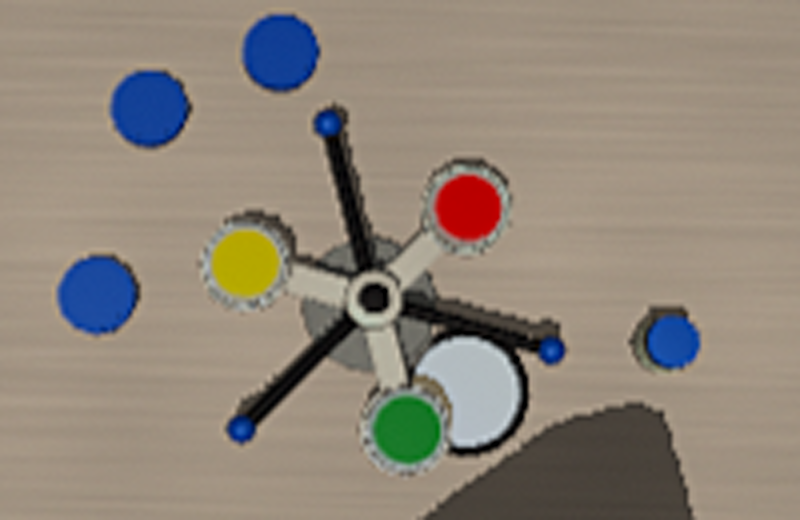

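```bash
cat >>h.py <<'E'
C=np.array([561.,-83.3])
def delta(x,y,z,yaw_deg,base=None):
    "shift (m) and turn about tool z from the pose (default: measured)"
    s=r.sense(); p,e=(s["eef_pos"],s["tcp_rot"]) if base is None else base
    T=R.from_euler('xyz',e); d=T.inv().apply(np.array([x,y,z])-p)/1000
    w=(T.inv()*R.from_euler('xyz',[np.pi,0,np.radians(yaw_deg)])).as_rotvec()
    return np.round(np.r_[d,w],4)
def at(spoke,along,perp,z):   # finger pose on the anticlockwise side of a spoke, tool x along clockwise tangent
    a=np.radians(spoke); p=C+along*np.array([np.cos(a),np.sin(a)])+perp*np.array([-np.sin(a),np.cos(a)])
    return p[0],p[1],z,spoke-90
E
python3 - <<'E'
from h import *
f=cams.grab_frame("top"); h=cv2.cvtColor(f["image"],cv2.COLOR_RGB2HSV)
m=np.zeros((400,640),np.uint8); m[215:262,350:392]=cv2.inRange(h,(0,0,190),(180,40,255))[215:262,350:392]
n,l,st,c=cv2.connectedComponentsWithStats(m); k=1+np.argmax(st[1:,4])
pts=np.argwhere(l==k)[:,::-1].astype(np.int32)
(u,v),rad=cv2.minEnclosingCircle(pts); p=world(f,u,v,10)-C
print((u,v),rad,"expect",42*f["fx"]/1370,p+C,np.hypot(*p),np.degrees(np.arctan2(p[1],p[0])))
t=at(135.2,110,36,250); print(t,delta(*t))
E
```

```text
(365.9137878417969, 237.20689392089844) 13.00203800201416 expect 13.529774558623307 [ 495.47823001 -158.01590408] 99.37589579631528 -131.24899463739777
(np.float64(457.5803874222933), np.float64(-31.334783419319304), 250, 45.19999999999999) [ 4.336e-01 -4.752e-01  2.000e-04 -8.000e-04 -2.000e-04 -5.250e-01]
```

```bash
python3 -m crank '[[0.03,-0.032,0,0,0,-0.1,1],[0.06,-0.065,0,0,0,-0.2,1],[0.09,-0.098,0,0,0,-0.3,1],[0.12,-0.13,0,0,0,-0.4,1],[0.15,-0.163,0,0,0,-0.52,1]]' 20
python3 -c "
from h import *
print(delta(*at(135.2,110,36,250)))"
```

```text
clock: 0.7
eef_pos: [265.7, -405.3, 250.2]
tcp_rot: [3.142, -0.0, 0.788]
contact_force: [0.3, -0.4, -0.2]
opening: 0.145
grasp_force: 0.0
[ 4.004e-01 -1.279e-01  2.000e-04  1.000e-04 -1.000e-04 -1.300e-03]
```

```bash
python3 -m crank '[[0.04,-0.013,0,0,0,0,1],[0.08,-0.026,0,0,0,0,1],[0.12,-0.039,0,0,0,0,1],[0.16,-0.052,0,0,0,0,1],[0.2,-0.064,0,0,0,0,1]]' && python3 -m crank '[[0.04,-0.013,0,0,0,0,1],[0.08,-0.026,0,0,0,0,1],[0.12,-0.039,0,0,0,0,1],[0.16,-0.052,0,0,0,0,1],[0.2,-0.064,0,0,0,0,1]]' && python3 -m crank '[[0,0,0.03,0,0,0,1],[0,0,0.06,0,0,0,1],[0,0,0.08,0,0,0,1],[0,0,0.1,0,0,0,1],[0,0,0.1,0,0,0,1]]'
python3 -c "
from h import *
cv2.imwrite('pics/s2.png',cv2.resize(cams.grab_frame('scene')['image'][120:280,160:400,::-1],None,fx=3,fy=3))
print(delta(*at(135.2,110,36,60)))"
```

```text
clock: 1.2
eef_pos: [362.1, -218.8, 250.4]
tcp_rot: [3.141, -0.0, 0.783]
contact_force: [0.8, 0.7, -0.2]
opening: 0.001
grasp_force: 0.0
clock: 1.7
eef_pos: [458.6, -32.1, 250.4]
tcp_rot: [3.141, -0.0, 0.784]
contact_force: [0.1, -0.8, 0.2]
opening: -0.0
grasp_force: 0.0
clock: 2.2
eef_pos: [456.4, -33.7, 148.2]
tcp_rot: [-3.138, 0.003, 0.784]
contact_force: [-0.3, 0.7, -0.4]
opening: -0.004
grasp_force: 0.0
[ 0.002  -0.0013  0.0895 -0.0021  0.0018 -0.005 ]
```

View pics/s2.png

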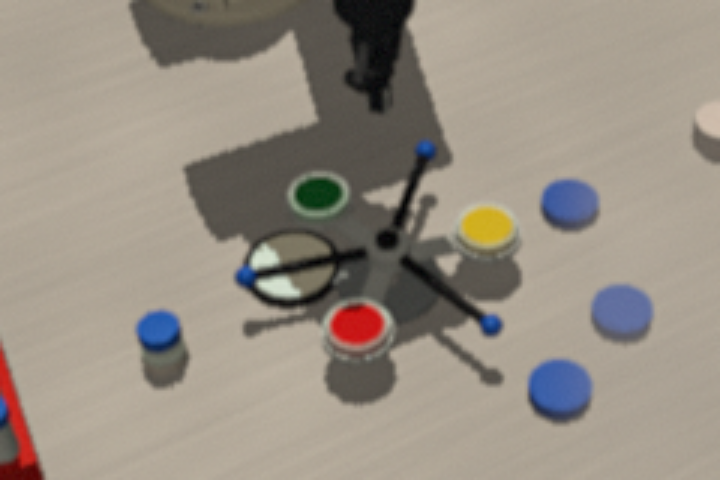

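The fingertip at crop (378,105) hangs above the gap between the green cup (318,193) and the spoke ball (426,150). I'll go down there.

```bash
python3 -m crank '[[0,0,0.02,0,0,0,1],[0,0,0.04,0,0,0,1],[0,0,0.06,0,0,0,1],[0,0,0.08,0,0,0,1],[0,0,0.09,0,0,0,1]]' && python3 -m crank '[[0,0,0,0,0,0,1],[0,0,0,0,0,0,1]]'
python3 - <<'E'
from h import *
b=(r.sense()["eef_pos"],r.sense()["tcp_rot"])
for pp,s in((18,135.2),(16,135.2),(16,132.2),(16,129.2),(16,126.2)): print(delta(*at(s,110,pp,60),b))
f=cams.grab_frame('scene')
cv2.imwrite('pics/s3.png',cv2.resize(f['image'][120:280,160:400,::-1],None,fx=3,fy=3))
E
```

```text
clock: 2.75
eef_pos: [458.5, -34.0, 60.1]
tcp_rot: [3.141, -0.0, 0.784]
contact_force: [0.0, -0.0, 0.2]
opening: 0.002
grasp_force: 0.0
clock: 2.95
eef_pos: [458.9, -33.9, 61.1]
tcp_rot: [3.141, -0.001, 0.784]
contact_force: [0.6, 0.4, 0.5]
opening: -0.0
grasp_force: 0.0
[ 0.0189 -0.0029  0.0011  0.0007 -0.0006 -0.0051]
[ 0.0209 -0.0029  0.0012  0.0007 -0.0006 -0.0051]
[ 0.0267 -0.0036  0.0012  0.0007 -0.0007  0.0472]
[ 0.0325 -0.004   0.0012  0.0007 -0.0007  0.0996]
[ 0.0383 -0.0041  0.0012  0.0007 -0.0007  0.152 ]
```

View pics/s3.png

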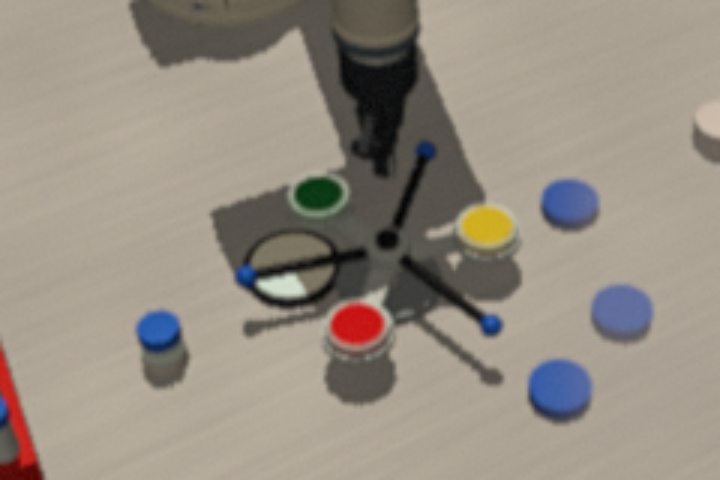

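The tip at (383,172) is down in the gap, clear of the green cup and the spoke. Next comes a gentle approach and the start of the push.

```bash
python3 -m crank '[[0.006,-0.001,0,0,0,0,1],[0.012,-0.002,0,0,0,0,1],[0.016,-0.003,0,0,0,0,1],[0.02,-0.003,0,0,0,0.01,1],[0.026,-0.0035,0,0,0,0.047,1]]' && python3 -m crank '[[0.0055,-0.0006,0,0,0,0.05,1],[0.011,-0.001,0,0,0,0.1,1]]'
python3 - <<'E'
from h import *
f=cams.grab_frame("top"); b=(290,150,440,265)
for lo,hi in [((0,150,80),(8,255,255)),((20,150,80),(32,255,255)),((45,120,60),(80,255,255))]:
  for _,n,p in blobs(f,lo,hi,b,59): print(n,p,np.degrees(np.arctan2(*(p-C)[::-1])))
s=r.sense(); p=s["eef_pos"][:2]-C; print(np.hypot(*p),np.degrees(np.arctan2(p[1],p[0])),np.degrees(s["tcp_rot"][2]),s["eef_pos"])
E
```

```text
clock: 3.5
eef_pos: [474.1, -12.7, 60.3]
tcp_rot: [-3.141, 0.0, 0.736]
contact_force: [-1.0, 0.9, 1.0]
opening: 0.0
grasp_force: 0.5
clock: 3.7
eef_pos: [481.6, -4.5, 60.2]
tcp_rot: [-3.141, 0.001, 0.635]
contact_force: [-0.7, -0.1, 0.6]
opening: 0.001
grasp_force: 0.5
210 [ 620.1 -163.8] -53.71531828431535
143 [602.8  11.2] 66.13884962774222
111.48991197683807 134.76874489728772 36.19293963303145 [482.48356049  -4.1471782   60.37224494]
```

```bash
python3 -m crank '[[0.0066,-0.0008,0,0,0,0.06,1],[0.0133,-0.0012,0,0,0,0.12,1],[0.02,-0.0012,0,0,0,0.18,1],[0.0266,-0.0008,0,0,0,0.24,1],[0.0332,0,0,0,0,0.3,1]]' && python3 -m crank '[[0.0066,-0.0008,0,0,0,0.06,1],[0.0133,-0.0012,0,0,0,0.12,1],[0.02,-0.0012,0,0,0,0.18,1],[0.0266,-0.0008,0,0,0,0.24,1],[0.0332,0,0,0,0,0.3,1]]'
cat >>h.py <<'E'
def status():
    f=cams.grab_frame("top"); b=(290,150,440,265)
    for lo,hi in [((0,150,80),(8,255,255)),((20,150,80),(32,255,255)),((45,120,60),(80,255,255))]:
        for _,n,p in blobs(f,lo,hi,b,59): print(n,p,np.hypot(*(p-C)),np.degrees(np.arctan2(*(p-C)[::-1])))
    s=r.sense(); p=s["eef_pos"][:2]-C; print(np.hypot(*p),np.degrees(np.arctan2(p[1],p[0])),np.degrees(s["tcp_rot"][2]),s["eef_pos"],s["qpos"])
    return f
E
python3 -c "
from h import *
status()"
```

```text
clock: 4.25
eef_pos: [508.1, 15.1, 60.2]
tcp_rot: [-3.141, 0.001, 0.335]
contact_force: [-1.1, -1.0, 0.6]
opening: -0.0
grasp_force: 0.5
clock: 4.75
eef_pos: [539.4, 26.1, 60.1]
tcp_rot: [-3.141, 0.001, 0.035]
contact_force: [-1.6, 0.5, 0.4]
opening: 0.001
grasp_force: 0.5
215 [ 566.  -183.2] 100.02504686327319 -87.13473427566231
85 [645.6 -30.5] 99.72462083156799 31.968842537327696
111.3940825854559 100.44022923759256 1.8183656870270106 [540.8143119   26.24989562  60.31624622] [4.56623506e-02 4.82679719e-01 1.94959818e+00 1.72126517e-04
 7.08670662e-01 1.58459152e+00]
```

```bash
python3 -m crank '[[0.0066,-0.0008,0,0,0,0.06,1],[0.0133,-0.0012,0,0,0,0.12,1],[0.02,-0.0012,0,0,0,0.18,1],[0.0266,-0.0008,0,0,0,0.24,1],[0.0332,0,0,0,0,0.3,1]]' && python3 -m crank '[[0.0066,-0.0008,0,0,0,0.06,1],[0.0133,-0.0012,0,0,0,0.12,1],[0.02,-0.0012,0,0,0,0.18,1],[0.0266,-0.0008,0,0,0,0.24,1],[0.0332,0,0,0,0,0.3,1]]' && python3 -m crank '[[0,0,0,0,0,0,1]]'
python3 -c "
from h import *
f=status()
cv2.imwrite('pics/t4.png',cv2.resize(f['image'][140:270,250:450,::-1],None,fx=4,fy=4,interpolation=cv2.INTER_CUBIC))"
```

```text
clock: 5.3
eef_pos: [572.6, 27.3, 60.1]
tcp_rot: [3.142, 0.001, -0.264]
contact_force: [-1.2, 0.9, -0.1]
opening: 0.004
grasp_force: 0.5
clock: 5.8
eef_pos: [604.7, 18.6, 60.1]
tcp_rot: [3.141, 0.001, -0.564]
contact_force: [-0.5, 2.0, -0.2]
opening: -0.001
grasp_force: 0.5
clock: 5.9
eef_pos: [605.4, 18.3, 60.3]
tcp_rot: [-3.141, -0.001, -0.563]
contact_force: [-0.6, -0.1, 0.7]
opening: 0.001
grasp_force: 0.0
180 [ 508.9 -169.8] 100.97851256579295 -121.06106584665245
18 [ 667.4 -106.4] 108.87869396718531 -12.2491234197558
73 [663.  -84.6] 102.00828397733196 -0.730200791503793
110.73595862352947 66.64567789837598 -32.13594308595646 [604.89751721  18.36346697  60.16855084] [ 2.78843990e-02  5.55354599e-01  1.80724281e+00 -3.82099425e-05
  7.78999365e-01  2.15958593e+00]
```

View pics/t4.png

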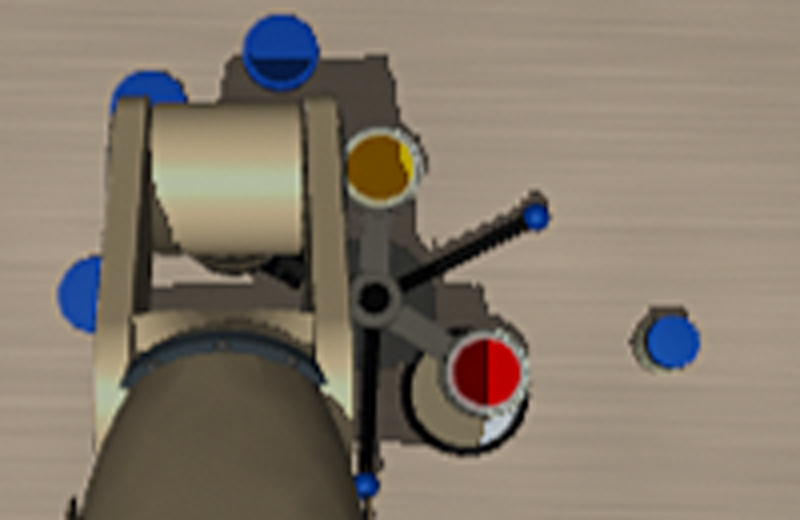

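The red dish is at crop (486,371), about 10° short of the pad, whose rim spans x 401–528 with its centre near (464,391). One last slow push should cover it.

```bash
python3 -m crank '[[0.0036,-0.0005,0,0,0,0.033,1],[0.0073,-0.0008,0,0,0,0.066,1],[0.011,-0.0011,0,0,0,0.1,1],[0.0147,-0.0012,0,0,0,0.133,1],[0.0178,-0.0012,0,0,0,0.16,1]]' && python3 -m crank '[[0.0008,0,0,0,0,0.008,1],[0.0008,0,0,0,0,0.008,1]]'
python3 -c "
from h import *
f=status()"
```

```text
clock: 6.45
eef_pos: [620.3, 9.9, 60.2]
tcp_rot: [3.141, 0.0, -0.724]
contact_force: [-0.1, 1.2, -0.5]
opening: 0.002
grasp_force: 0.5
clock: 6.65
eef_pos: [621.2, 9.3, 60.3]
tcp_rot: [3.142, -0.0, -0.731]
contact_force: [0.7, -0.8, -0.6]
opening: 0.0
grasp_force: 0.0
176 [ 495.7 -159.3] 100.20024950068739 -130.66951864119156
39 [ 662.4 -119.4] 107.63442757779686 -19.596531878397656
61 [660.2 -99.5] 100.5140786158835 -9.274898017160318
110.41514468085525 56.97999584806081 -41.85595694258348 [621.16872507   9.28093054  60.2969307 ] [ 1.25758857e-02  5.73735962e-01  1.77038078e+00 -1.35328496e-04
  7.97380005e-01  2.31399101e+00]
```

The red dish is at (496,-159) and the pad at (495,-158), so they line up. Now I'll back off and lift.

```bash
python3 -m crank '[[-0.004,0,0,0,0,0,1],[-0.009,0,0,0,0,0,1],[-0.014,0,0,0,0,0,1],[-0.016,0,0,0,0,0,1],[-0.016,0,0,0,0,0,1]]' && python3 -m crank '[[0,0,-0.015,0,0,0,1],[0,0,-0.045,0,0,0,1],[0,0,-0.085,0,0,0,1],[0,0,-0.13,0,0,0,1],[0,0,-0.17,0,0,0,1]]'
python3 -c "
from h import *
f=status(); print(delta(420,180,250,-42))"
```

```text
clock: 7.2
eef_pos: [608.9, 20.4, 60.3]
tcp_rot: [3.141, 0.0, -0.731]
contact_force: [-0.2, 0.5, -0.3]
opening: -0.001
grasp_force: 0.0
clock: 7.7
eef_pos: [609.5, 20.0, 233.7]
tcp_rot: [-3.14, -0.001, -0.731]
contact_force: [0.5, 0.0, 0.0]
opening: -0.001
grasp_force: 0.0
156 [ 496.3 -164.6] 103.90274298592891 -128.51340420601525
31 [ 494.1 -142.1] 89.06767090252218 -138.68699314895986
48 [662.7 -86.7] 101.75681795339322 -1.9147799650153192
50 [ 662.7 -108. ] 104.6564857044226 -13.651179136607519
209 [528.5  11.2] 99.93247720335967 108.97887975571345
115.5168455596302 63.43596874541769 -41.90230543037649 [612.65886461  20.02232728 240.61623891] [ 3.02474578e-02  3.38282081e-01  1.67758104e+00 -5.29126549e-05
  1.11494906e+00  2.33237101e+00]
[-0.2502  0.0095 -0.0114 -0.0074 -0.0078  0.0017]
```

```bash
python3 -m crank '[[-0.04,0.002,0,0,0,0,1],[-0.08,0.004,0,0,0,0,1],[-0.12,0.005,0,0,0,0,1],[-0.16,0.006,0,0,0,0,1],[-0.2,0.008,0,0,0,0,1]]' && python3 -m crank '[[-0.04,-0.02,0,0,0,0,1],[-0.06,-0.04,0,0,0,0,1],[-0.06,-0.04,0,0,0,0,1],[-0.06,-0.04,0,0,0,0,1]]'
python3 -c "
from h import *
f=status()
cv2.imwrite('pics/t5.png',cv2.resize(f['image'][140:270,250:450,::-1],None,fx=4,fy=4,interpolation=cv2.INTER_CUBIC))"
```

```text
clock: 8.25
eef_pos: [454.0, 148.4, 231.2]
tcp_rot: [-3.14, -0.001, -0.732]
contact_force: [0.9, -0.1, 0.9]
opening: 0.005
grasp_force: 0.0
clock: 8.65
eef_pos: [437.1, 217.8, 230.9]
tcp_rot: [-3.141, -0.001, -0.73]
contact_force: [0.0, -0.1, -0.2]
opening: 0.004
grasp_force: 0.0
215 [ 495.8 -158.7] 99.68048956541092 -130.85067622367282
206 [ 659.1 -102.2] 99.90405397179839 -10.90502204523445
183 [530.1   8.8] 97.14535500990254 108.54685449998821
325.00703418483477 112.3946480183838 -41.85895537588865 [437.17751582 217.19553188 230.72235745] [ 4.58282433e-01  1.61081592e-01  1.93962388e+00 -4.55104340e-04
  1.04057346e+00  2.75988541e+00]
```

View pics/t5.png

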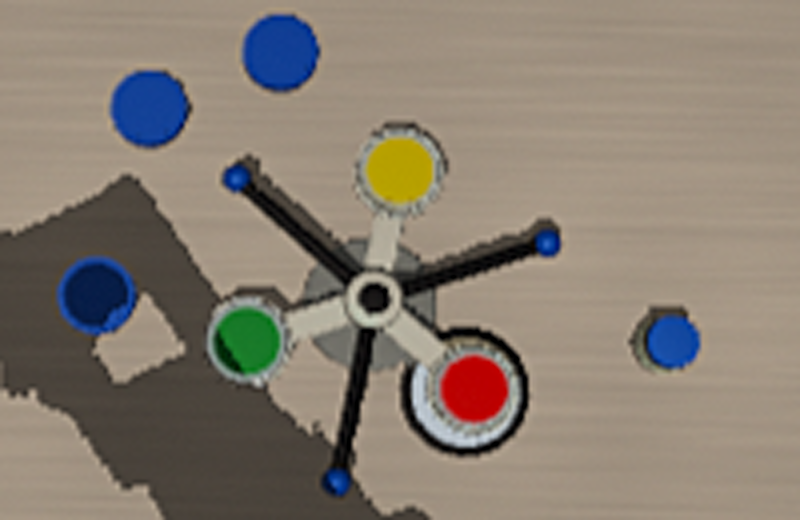

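The red dish at crop (474,389) sits inside the pad's rim (centre about 465,392), and camera parallax accounts for the small offset. All three dishes are still in their cups, the jar and blue dishes haven't moved, and the arm is clear.

```bash
python3 -c "
from rig import sign_off
print(sign_off())"
```

```text
the job is handed in; nothing more can be done
None
```

I turned the carousel about 86° clockwise by pushing on one spoke; the red dish now rests over the white pad, within about 1–2 mm of its centre by the camera, and the job is handed in at about 9 s.

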